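# Hang the cleaned pliers back on their rail in order

### The arm

A 6-joint arm with a two-finger parallel gripper is mounted at the origin on a cart in front of the work surface, level with it; the furniture and walls round the work are solid. World frame = base frame: x ahead of the robot, y to its left, z up, the work surface at z = 0. Lengths are in m, angles in rad, forces in N, time in s.
With the tool pointing down it reaches from about 0.35 to 0.925 m from the base axis. Payload 6.4 kg.
Tool frame: the origin (TCP) lies midway between the tips of the shut fingers; the grasp point (between the pads) lies 19 mm behind it; z points along the fingers, y is the line along which they close (so a half turn about z gives the same grasp; the last joint's range is limited). The gripper opens to 85 mm and grips with 20 to 120 N. Pads are 22 mm wide; open, the fingers measure 114 mm over their backs; the gripper's body (76 mm by 85 mm) begins 54 mm behind the grasp point. The pads swing forward as they close: fully open they stand 13 mm farther back than shut.
Start: joints at [-1.292, 0.245, 1.558, -0, 1.339, -0.174], TCP at [0.284, -0.585, 0.231] pointing down, gripper open.
Joint ranges: [-3.13, 3.13], [-1.02, 2.26], [0.13, 2.54], [-0.95, 4.09], [0.21, 2.88], [-2.74, 2.74]. Speed limits (rad/s): [2.57, 2.57, 3.14, 3.14, 3.14, 3.14].

### API

Orientations are given as a rotation vector (axis times angle).
In Python, from station import r gives the robot as it stands. The module is installed in compiled form; this text tells all that it offers.
- The arm moves only by the tool arm_command, never from a script. Its argument "moves" is a list of rows, each an object of numbers: "tx", "ty", "tz": the shift along the tool's x, y, z in units of 25 mm (1.0 is 25 mm); "ax", "ay", "az": the turn, a rotation vector about the tool's x, y, z in units of 6 degrees (1.0 is 6 degrees); "claw": the finger opening in mm, from 0 to 85.4. A call has 1 to 12 rows; each row shifts and turns the commanded pose from where the row before left it, along the tool's axes as they then stand; what a row does not reach is not made up. A row lasts 1/10 s, in which the tool goes at most 50 mm and 8.59 degrees, less where a joint would pass 70% of its speed; a pose out of reach is approached as far as the arm can. A call is refused whole if a number of a shift passes 1 or a number of a turn 1, either way. A call with a gripper value outside its range is refused whole. The fingers move at their own pace and stop on an object; the grip force is fixed at half the most. Time passes only in rows, so rows that do not move let the fingers close. It gives the time, the measured TCP pose, the force, the opening and the grip force at its end, in the units of the state.
- r.sense(): the state, without advancing time (a new reading comes with each control period).
- r.snapshot(name): name is "scene" or "top"; returns (picture, depth): 400x640x3 uint8, red, green, blue; 400x640 float32, m along the optical axis (not along the pixel's ray), 0 where there is no reading.
- r.get_calibration(name): a dict with "fov_y" (degrees; the focal length in pixels is half the picture's height over the tangent of half this angle, whatever the lens; pixels are square), "cx", "cy" (the principal point, pixels), "dist" ([k1, k2, p1, p2, k3] as OpenCV has them; the pictures are not rectified), "pose" (4x4, takes a point from camera to world coordinates). Camera axes: x right, y down, z forward; pixel columns grow to the right and rows downward; lengths in m; the calibration is good to about 2 mm. A picture is of the moment at which its call begins. get_calibration takes no time and is no camera call.
- r.close_job(): hands the job in; it is judged then, once.
The state is a dict: "time_s": time; "joint_positions": joint angles; "joint_velocities": joint speeds; "tau": joint torques, N m; "tcp_pos": TCP position; "ee_rot": TCP orientation; "wrist_force": force on the tool from outside, world axes, zero at the start; "torque": the same for the moment, N m; "width": finger opening in m; "grasp_force": force on a finger pad.
Only numpy, scipy, OpenCV 4.12 (cv2) and the standard library are available. Lean on these libraries where they do the work, as an engineer would, in place of code of your own. Each camera call takes 0.05 s, during which the arm holds its last target. There are 200 camera calls.

### The job

The four cleaned pliers on the drip stand belong back on the wooden pliers rail, astride its rod with the jaws up, sorted around the navy chain-nose and the grey round-nose pliers that already hang there and stay where they are. In the gap between those two, hang the white chain-nose pliers next to the navy chain-nose and the light-blue flat-nose pliers next to the grey round-nose; on the outside, hang the navy-handled cutters beyond the navy chain-nose and the black-handled cutters beyond the grey round-nose. Space them roughly evenly so that no two touch and each can be picked out by hand, and leave the wax block and the spirit bottle alone.

Things in the scene. Friction and masses are not known exactly. Their poses are not given: they have to be found in the camera images.
- navy_chain_jaws (a point): Long chain-nose pliers, navy handles, 75 x 12 x 163 mm; hangs on the wooden rail from the start. Point: middle of the shut jaws, the place to grip from above, closing along x (14 mm wide there, 8 mm thick in y). Tip 25 mm above it; crotch that sits on the rod 46 mm straight below it; handle ends 138 mm below it. z up, x from handle to handle (across the rod), y along the rod.
- grey_round_jaws (a point): Longest pliers, round-nose, dark grey handles, 71 x 12 x 178 mm; hangs on the wooden rail from the start. Point: middle of the shut jaws, the place to grip from above, closing along x (14 mm wide there, 8 mm thick in y). Tip 35 mm above it; crotch that sits on the rod 52 mm straight below it; handle ends 143 mm below it. z up, x from handle to handle (across the rod), y along the rod.
- navy_cutter_jaws (a point): Shortest pliers, cutters with a blunt head, navy handles, 62 x 12 x 122 mm; starts on the drip stand. Point: middle of the shut jaws, the place to grip from above, closing along x (25 mm wide there, 8 mm thick in y). Tip 12 mm above it; crotch that sits on the rod 34 mm straight below it; handle ends 110 mm below it. z up, x from handle to handle (across the rod), y along the rod.
- black_cutter_jaws (a point): Short cutters with a blunt head, black handles, 59 x 12 x 135 mm; starts on the drip stand. Point: middle of the shut jaws, the place to grip from above, closing along x (20 mm wide there, 8 mm thick in y). Tip 15 mm above it; crotch that sits on the rod 42 mm straight below it; handle ends 120 mm below it. z up, x from handle to handle (across the rod), y along the rod.
- blue_flat_jaws (a point): Flat-nose pliers, light-blue handles, dark jaws, 58 x 12 x 144 mm; starts on the drip stand. Point: middle of the shut jaws, the place to grip from above, closing along x (15 mm wide there, 8 mm thick in y). Tip 18 mm above it; crotch that sits on the rod 42 mm straight below it; handle ends 126 mm below it. z up, x from handle to handle (across the rod), y along the rod.
- white_chain_jaws (a point): Chain-nose pliers, white all over, 67 x 12 x 166 mm; starts on the drip stand. Point: middle of the shut jaws, the place to grip from above, closing along x (14 mm wide there, 8 mm thick in y). Tip 28 mm above it; crotch that sits on the rod 50 mm straight below it; handle ends 138 mm below it. z up, x from handle to handle (across the rod), y along the rod.
- pliers_rail: Wooden pliers rail (target), fixed: board 78 x 300 mm, end cheeks 120 mm high, between them a bare 12 mm steel rod along y, its top 108 mm over the origin, free from y -133 to +133 mm. Origin under its centre, z up. Two pliers hang on it near y +60 and -60 mm, either one on either side. Handles gape over 24 mm below, so pliers centre themselves. Not the empty rack at the wall.
- drip_stand: Drip stand, fixed: grey plastic tray 92 x 300 mm under a 12 mm steel rod along its y axis on wire legs with black knobs; rod top 108 mm over the origin (under its centre, z up). The four cleaned pliers start on it, in any order, about 58 mm apart. Rail and stand may change sides.
- wax_block: Loose blue wax block, 33 x 30 x 26 mm, behind the stands; a bystander. Origin under its centre.
- spirit_bottle: Loose square glass spirit bottle with chrome dome, 58 x 58 x 100 mm, towards the back; a bystander. Origin under its centre. Mind the solid desk-lamp head over it: its underside is 310 mm above the bench, its front corner 610 mm ahead of the robot base and 130 mm to the right, from there slanting away to 740 mm ahead, 100 mm to the left; the lamp arm leads off to the back right.

How it is judged:
By the outcome, as a careful person would: the job done as asked, in the order asked, and still so for the second after the job is handed in, with the robot touching nothing.
It also fails if it takes over 102 s, if anything falls off the work surface, if the arm or the gripper's body presses on something with over 40 N, if the wrist force passes 120 N, or if a joint passes its speed limit or range.

## Working session

There is one attempt and no reset: what is moved stays moved. The work goes in short steps, Python scripts to look and compute and a tool call to move; the robot and the scene stay as the last step left them, time stands still between calls to the robot, and variables do not carry over. Pictures are saved under pics/ and viewed, at most 14 in all, crops included, and the job is handed in when it is done.

Besides the shell and the picture viewer there is one more tool, called after "Request:" as a command line: name --argument value ..., lists and objects as JSON in quotes. arm_command: Moves the arm, as the interface text tells. Its arguments: {"type":"object","properties":{"moves":{"type":"array"}},"required":["moves"]}

```bash
mkdir -p pics
cat > h.py <<'E'
import numpy as np,cv2
from station import r
def snap(n,f):
    p,d=r.snapshot(n); cv2.imwrite(f'pics/{f}.png',p[:,:,::-1]); np.savez(f'pics/{f}.npz',p=p,d=d); return p,d
def cal(n):
    c=r.get_calibration(n); f=200/np.tan(np.radians(c['fov_y'])/2)
    K=np.array([[f,0,c['cx']],[0,f,c['cy']],[0,0,1]]); return K,np.array(c['dist'],float),np.array(c['pose'])
def world(n,d):
    K,D,T=cal(n); u,v=np.meshgrid(np.arange(640.),np.arange(400.))
    q=cv2.undistortPoints(np.stack([u.ravel(),v.ravel()],1)[:,None],K,D)[:,0]
    P=np.c_[q,np.ones(len(q))]*d.ravel()[:,None]
    return (P@T[:3,:3].T+T[:3,3]).reshape(400,640,3)
def ray(n,px,z):
    K,D,T=cal(n); q=cv2.undistortPoints(np.array(px,float).reshape(-1,1,2),K,D)[:,0]
    v=np.c_[q,np.ones(len(q))]@T[:3,:3].T; o=T[:3,3]; return o+v*((z-o[2])/v[:,2])[:,None]
E
python3 - <<'E'
from h import *
for n in('scene','top'):
    snap(n,n+'0'); print(cal(n))
print(r.sense())
E
```

```text
(array([[406.44909225,   0.        , 325.43570155],
       [  0.        , 406.44909225, 204.09277994],
       [  0.        ,   0.        ,   1.        ]]), array([-0.02371017,  0.        ,  0.        ,  0.        ,  0.        ]), array([[-0.87338952, -0.21233953,  0.43829518,  0.18944252],
       [-0.48664953,  0.41570757, -0.76834852,  0.69487766],
       [-0.01905186, -0.88436369, -0.46640957,  0.55332711],
       [ 0.        ,  0.        ,  0.        ,  1.        ]]))
(array([[379.67836134,   0.        , 317.77212275],
       [  0.        , 379.67836134, 200.95950738],
       [  0.        ,   0.        ,   1.        ]]), array([-0.03374926,  0.        ,  0.        ,  0.        ,  0.        ]), array([[-0.01623959, -0.99801737,  0.06080798,  0.50336713],
       [-0.99976407,  0.01533048, -0.01538739,  0.00538342],
       [ 0.01442467, -0.06104352, -0.99803087,  1.12751751],
       [ 0.        ,  0.        ,  0.        ,  1.        ]]))
{'time_s': 0.1, 'joint_positions': array([-1.29207986e+00,  2.45723301e-01,  1.55893244e+00, -4.06683533e-06,
        1.33866502e+00, -1.74055627e-01]), 'joint_velocities': array([ 9.76632792e-05, -1.01455711e-03, -2.46196715e-03, -1.81640539e-03,
       -6.25298554e-04,  1.06051112e-03]), 'tau': array([ 7.21628548e-04, -4.30671430e+01, -3.27129400e+01, -9.42972497e-05,
        2.86500981e-03, -1.69475118e-05]), 'tcp_pos': array([ 0.28423722, -0.5839933 ,  0.23028221]), 'ee_rot': array([-3.05974973e+00, -7.04767402e-01,  1.48111666e-04]), 'wrist_force': array([ 0.62199893,  0.12603991, -0.80327706]), 'torque': array([ 0.02095295,  0.04416909, -0.00354314]), 'grasp_force': 0.0, 'width': 0.08540292364082189}
```

View pics/scene0.png

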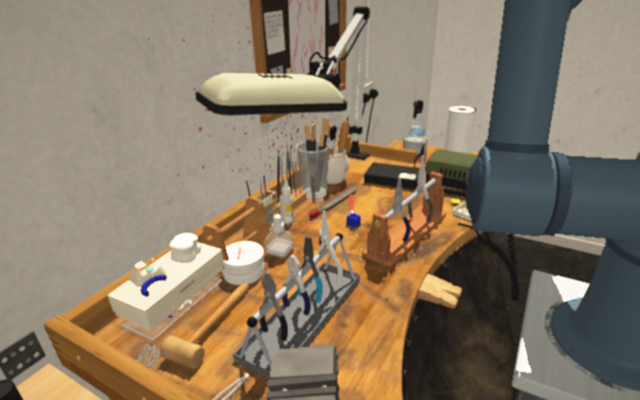

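View pics/top0.png

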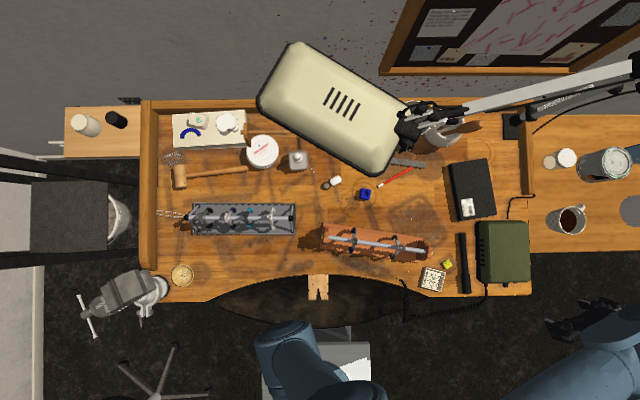

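The scene view shows the drip stand in front (px 240-355, 240-360) with four pliers and the rail behind (370-440, 180-265) with two. The top view shows the stand at about px (243,218) and the rail at (373,243). I'll enlarge both and cluster the heights.

Run:
```python
from h import *
a=np.load('pics/top0.npz');b=np.load('pics/scene0.npz')
c1=cv2.resize(a['p'][190:270,175:445],(800,237),interpolation=2)
c2=cv2.resize(b['p'][160:375,225:455],(390,364),interpolation=2)
c3=cv2.resize(b['p'][200:370,230:365],(289,364),interpolation=2)
o=np.zeros((601,800,3),np.uint8);o[:237]=c1;o[237:601,:390]=c2;o[237:601,400:689]=c3
cv2.imwrite('pics/z0.png',o[:600,:,::-1])
from scipy import ndimage
for n,q in(('top',a),('scene',b)):
    W=world(n,q['d'])
    ok=(q['d']>0)&(W[...,0]>.3)&(W[...,0]<.56)&(abs(W[...,1])<.5)
    for nm,lo,hi in(('rodband',.095,.113),('jaws',.118,.2)):
        m=ok&(W[...,2]>lo)&(W[...,2]<hi)
        l,k=ndimage.label(m,np.ones((3,3)))
        for i in range(1,k+1):
            p=W[l==i]
            if len(p)>8: vv,uu=np.where(l==i);print(n,nm,len(p),'px',uu.mean().round(),vv.mean().round(),'mean',p.mean(0).round(3),'min',p.min(0).round(3),'max',p.max(0).round(3),'col',q['p'][l==i].mean(0).round())
```

```text
top rodband 118 px 212.0 217.0 mean [0.527 0.274 0.105] min [0.511 0.245 0.095] max [0.544 0.301 0.113] col [124. 121. 121.]
top rodband 76 px 234.0 217.0 mean [0.526 0.217 0.104] min [0.51  0.196 0.096] max [0.543 0.233 0.111] col [131. 127. 126.]
top rodband 109 px 255.0 217.0 mean [0.525 0.159 0.105] min [0.509 0.127 0.096] max [0.542 0.187 0.113] col [117. 115. 116.]
top rodband 67 px 190.0 217.0 mean [0.528 0.333 0.106] min [0.522 0.317 0.099] max [0.536 0.35  0.113] col [96. 94. 93.]
top rodband 87 px 283.0 217.0 mean [0.523 0.084 0.106] min [0.516 0.059 0.1  ] max [0.529 0.111 0.111] col [126. 124. 125.]
top rodband 10 px 271.0 222.0 mean [0.51  0.116 0.103] min [0.506 0.113 0.095] max [0.514 0.12  0.111] col [138. 132. 124.]
top rodband 12 px 322.0 236.0 mean [ 0.473 -0.019  0.107] min [ 0.466 -0.023  0.103] max [ 0.479 -0.017  0.11 ] col [99. 74. 34.]
top rodband 9 px 354.0 236.0 mean [ 0.471 -0.106  0.104] min [ 0.467 -0.109  0.096] max [ 0.475 -0.103  0.112] col [114. 106.  97.]
top rodband 110 px 340.0 238.0 mean [ 0.465 -0.068  0.106] min [ 0.454 -0.101  0.099] max [ 0.4
[... 2497 characters left out ...]
 [0.518 0.184 0.143] min [0.511 0.177 0.118] max [0.53  0.188 0.168] col [77. 67. 57.]
scene jaws 199 px 293.0 266.0 mean [0.521 0.231 0.137] min [0.511 0.225 0.118] max [0.535 0.236 0.155] col [159. 148. 132.]
scene jaws 271 px 269.0 286.0 mean [0.522 0.299 0.141] min [0.512 0.291 0.118] max [0.535 0.302 0.165] col [98. 89. 77.]
scene jaws 13 px 337.0 362.0 mean [0.335 0.422 0.196] min [0.333 0.415 0.192] max [0.339 0.428 0.2  ] col [107.  87.  70.]
scene jaws 12 px 336.0 375.0 mean [0.328 0.436 0.195] min [0.326 0.433 0.189] max [0.33  0.439 0.2  ] col [116.  89.  64.]
scene jaws 10 px 338.0 390.0 mean [0.317 0.452 0.196] min [0.316 0.449 0.193] max [0.318 0.455 0.2  ] col [114.  84.  56.]
```

View pics/z0.png

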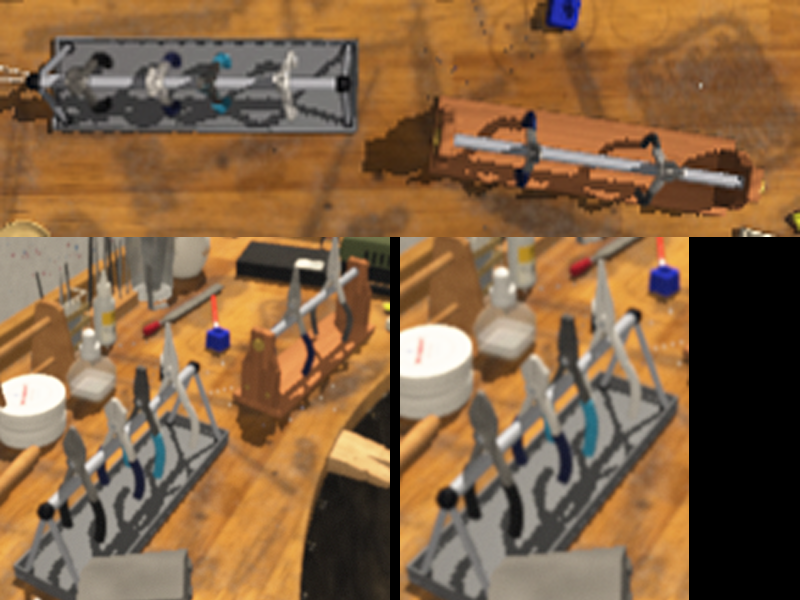

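Order along the stand from +y: black cutters (y≈0.296), navy cutters (0.230), blue flat-nose (0.182) and white chain-nose (0.117), all at x≈0.524. On the rail, navy chain-nose is at (0.457,-0.105) and grey at (0.439,-0.222), with rail yaw ≈ -0.17 rad.

First I turn the tool so its y axis lies along world x, and rise.

Request:
arm_command --moves '[{"az": -0.97, "tz": -0.35, "claw": 60}, {"az": -0.97, "tz": -0.35, "claw": 60}, {"az": -0.97, "tz": -0.35, "claw": 60}, {"az": -0.97, "tz": -0.35, "claw": 60}, {"az": -0.97, "tz": -0.35, "claw": 60}, {"az": -0.97, "tz": -0.35, "claw": 60}, {"az": -0.97, "tz": -0.35, "claw": 60}, {"az": -0.97, "tz": -0.35, "claw": 60}, {"az": -0.97, "tz": -0.35, "claw": 60}, {"az": -0.97, "tz": -0.35, "claw": 60}, {"az": -0.97, "tz": -0.35, "claw": 60}]'

```text
$.moves[0]: bad value
```

Request:
arm_command --moves '[{"tx": 0, "ty": 0, "tz": -0.35, "ax": 0, "ay": 0, "az": -0.97, "claw": 60}]'

```text
time_s: 0.2
tcp_pos: [0.284, -0.5834, 0.2378]
ee_rot: [-3.017, -0.862, 0.0]
wrist_force: [-0.7, -0.3, -0.0]
width: 0.0731
grasp_force: 0.0
```

Request:
arm_command --moves '[{"tx": 0, "ty": 0, "tz": -0.3, "ax": 0, "ay": 0, "az": -0.97, "claw": 60}, {"tx": 0, "ty": 0, "tz": -0.3, "ax": 0, "ay": 0, "az": -0.97, "claw": 60}, {"tx": 0, "ty": 0, "tz": -0.3, "ax": 0, "ay": 0, "az": -0.97, "claw": 60}, {"tx": 0, "ty": 0, "tz": -0.3, "ax": 0, "ay": 0, "az": -0.97, "claw": 60}, {"tx": 0, "ty": 0, "tz": -0.3, "ax": 0, "ay": 0, "az": -0.97, "claw": 60}, {"tx": 0, "ty": 0, "tz": -0.3, "ax": 0, "ay": 0, "az": -0.97, "claw": 60}, {"tx": 0, "ty": 0, "tz": -0.3, "ax": 0, "ay": 0, "az": -0.97, "claw": 60}, {"tx": 0, "ty": 0, "tz": -0.3, "ax": 0, "ay": 0, "az": -0.97, "claw": 60}, {"tx": 0, "ty": 0, "tz": -0.3, "ax": 0, "ay": 0, "az": -0.97, "claw": 60}, {"tx": 0, "ty": 0, "tz": -0.3, "ax": 0, "ay": 0, "az": -0.97, "claw": 60}, {"tx": 0, "ty": 0, "tz": 0, "ax": 0, "ay": 0, "az": 0, "claw": 60}]'

```text
time_s: 1.3
tcp_pos: [0.2844, -0.5848, 0.3159]
ee_rot: [2.222, 2.22, -0.001]
wrist_force: [0.4, 0.5, 0.2]
width: 0.0603
grasp_force: 0.0
```

Request:
arm_command --moves '[{"tx": 1, "ty": 0.4, "tz": 0, "ax": 0, "ay": 0, "az": 0, "claw": 60}, {"tx": 1, "ty": 0.4, "tz": 0, "ax": 0, "ay": 0, "az": 0, "claw": 60}, {"tx": 1, "ty": 0.4, "tz": 0, "ax": 0, "ay": 0, "az": 0, "claw": 60}, {"tx": 1, "ty": 0.4, "tz": 0, "ax": 0, "ay": 0, "az": 0, "claw": 60}, {"tx": 1, "ty": 0.4, "tz": 0, "ax": 0, "ay": 0, "az": 0, "claw": 60}, {"tx": 1, "ty": 0.4, "tz": 0, "ax": 0, "ay": 0, "az": 0, "claw": 60}, {"tx": 1, "ty": 0.4, "tz": 0, "ax": 0, "ay": 0, "az": 0, "claw": 60}, {"tx": 1, "ty": 0.4, "tz": 0, "ax": 0, "ay": 0, "az": 0, "claw": 60}, {"tx": 1, "ty": 0.4, "tz": 0, "ax": 0, "ay": 0, "az": 0, "claw": 60}, {"tx": 1, "ty": 0.4, "tz": 0, "ax": 0, "ay": 0, "az": 0, "claw": 60}, {"tx": 1, "ty": 0.4, "tz": 0, "ax": 0, "ay": 0, "az": 0, "claw": 60}, {"tx": 1, "ty": 0.4, "tz": 0, "ax": 0, "ay": 0, "az": 0, "claw": 60}]'

```text
time_s: 2.5
tcp_pos: [0.4046, -0.2833, 0.3143]
ee_rot: [-2.224, -2.217, -0.0]
wrist_force: [1.1, -1.1, 0.7]
width: 0.0598
grasp_force: 0.0
```

Request:
arm_command --moves '[{"tx": 1, "ty": 0.4, "tz": 0, "ax": 0, "ay": 0, "az": 0, "claw": 60}, {"tx": 1, "ty": 0.4, "tz": 0, "ax": 0, "ay": 0, "az": 0, "claw": 60}, {"tx": 1, "ty": 0.4, "tz": 0, "ax": 0, "ay": 0, "az": 0, "claw": 60}, {"tx": 1, "ty": 0.4, "tz": 0, "ax": 0, "ay": 0, "az": 0, "claw": 60}, {"tx": 1, "ty": 0.4, "tz": 0, "ax": 0, "ay": 0, "az": 0, "claw": 60}, {"tx": 1, "ty": 0.4, "tz": 0, "ax": 0, "ay": 0, "az": 0, "claw": 60}, {"tx": 1, "ty": 0.4, "tz": 0, "ax": 0, "ay": 0, "az": 0, "claw": 60}, {"tx": 1, "ty": 0.4, "tz": 0, "ax": 0, "ay": 0, "az": 0, "claw": 60}, {"tx": 1, "ty": 0.4, "tz": 0, "ax": 0, "ay": 0, "az": 0, "claw": 60}, {"tx": 1, "ty": 0.4, "tz": 0, "ax": 0, "ay": 0, "az": 0, "claw": 60}, {"tx": 1, "ty": 0.4, "tz": 0, "ax": 0, "ay": 0, "az": 0, "claw": 60}, {"tx": 1, "ty": 0.4, "tz": 0, "ax": 0, "ay": 0, "az": 0, "claw": 60}]'

```text
time_s: 3.7
tcp_pos: [0.5247, 0.0165, 0.3142]
ee_rot: [-2.224, -2.217, 0.001]
wrist_force: [-0.8, 0.4, 0.3]
width: 0.0603
grasp_force: 0.0
```

Request:
arm_command --moves '[{"tx": 1, "ty": 0, "tz": 0, "ax": 0, "ay": 0, "az": 0, "claw": 60}, {"tx": 1, "ty": 0, "tz": 0, "ax": 0, "ay": 0, "az": 0, "claw": 60}, {"tx": 1, "ty": 0, "tz": 0, "ax": 0, "ay": 0, "az": 0, "claw": 60}, {"tx": 1, "ty": 0, "tz": 0, "ax": 0, "ay": 0, "az": 0, "claw": 60}, {"tx": 0, "ty": 0, "tz": 0, "ax": 0, "ay": 0, "az": 0, "claw": 60}, {"tx": 0, "ty": 0, "tz": 0, "ax": 0, "ay": 0, "az": 0, "claw": 60}]'

```text
time_s: 4.3
tcp_pos: [0.5245, 0.1154, 0.3144]
ee_rot: [-2.222, -2.22, 0.002]
wrist_force: [-0.4, -0.4, -0.2]
width: 0.0599
grasp_force: 0.0
```

Request:
arm_command --moves '[{"tx": 0.05, "ty": 0, "tz": 1, "ax": 0, "ay": 0, "az": 0, "claw": 50}, {"tx": 0, "ty": 0, "tz": 1, "ax": 0, "ay": 0, "az": 0, "claw": 50}, {"tx": 0, "ty": 0, "tz": 1, "ax": 0, "ay": 0, "az": 0, "claw": 50}, {"tx": 0, "ty": 0, "tz": 1, "ax": 0, "ay": 0, "az": 0, "claw": 50}, {"tx": 0, "ty": 0, "tz": 1, "ax": 0, "ay": 0, "az": 0, "claw": 50}, {"tx": 0, "ty": 0, "tz": 1, "ax": 0, "ay": 0, "az": 0, "claw": 50}, {"tx": 0, "ty": 0, "tz": 1, "ax": 0, "ay": 0, "az": 0, "claw": 50}, {"tx": 0, "ty": 0, "tz": 0, "ax": 0, "ay": 0, "az": 0, "claw": 30}, {"tx": 0, "ty": 0, "tz": 0, "ax": 0, "ay": 0, "az": 0, "claw": 20}, {"tx": 0, "ty": 0, "tz": 0, "ax": 0, "ay": 0, "az": 0, "claw": 0}, {"tx": 0, "ty": 0, "tz": 0, "ax": 0, "ay": 0, "az": 0, "claw": 0}, {"tx": 0, "ty": 0, "tz": 0, "ax": 0, "ay": 0, "az": 0, "claw": 0}]'

```text
time_s: 5.5
tcp_pos: [0.5254, 0.1165, 0.1412]
ee_rot: [2.221, 2.22, 0.002]
wrist_force: [-1.0, -0.1, -0.5]
width: 0.0148
grasp_force: 58.4
```

Request:
arm_command --moves '[{"tx": 0, "ty": 0, "tz": -0.5, "ax": 0, "ay": 0, "az": 0, "claw": 0}, {"tx": 0, "ty": 0, "tz": -0.8, "ax": 0, "ay": 0, "az": 0, "claw": 0}, {"tx": 0, "ty": 0, "tz": -1, "ax": 0, "ay": 0, "az": 0, "claw": 0}, {"tx": 0, "ty": 0, "tz": -1, "ax": 0, "ay": 0, "az": 0, "claw": 0}, {"tx": 0, "ty": 0, "tz": -1, "ax": 0, "ay": 0, "az": 0, "claw": 0}, {"tx": 0, "ty": 0, "tz": -1, "ax": 0, "ay": 0, "az": 0, "claw": 0}, {"tx": 0, "ty": 0, "tz": -1, "ax": 0, "ay": 0, "az": 0, "claw": 0}, {"tx": 0, "ty": 0, "tz": -1, "ax": 0, "ay": 0, "az": 0, "claw": 0}, {"tx": 0, "ty": 0, "tz": -0.3, "ax": 0, "ay": 0, "az": 0, "claw": 0}, {"tx": 0, "ty": 0, "tz": 0, "ax": 0, "ay": 0, "az": 0, "claw": 0}]'

```text
time_s: 6.5
tcp_pos: [0.5254, 0.1167, 0.332]
ee_rot: [2.22, 2.219, 0.004]
wrist_force: [0.3, -0.6, -1.9]
width: 0.0145
grasp_force: 58.2
```

Run:
```python
from h import *
p,d=snap('scene','s1'); s=r.sense(); print(s['tcp_pos'],s['ee_rot'],s['width'],s['joint_positions'])
# held pliers geometry from depth
W=world('scene',d); m=(d>0)&(abs(W[...,1]-s['tcp_pos'][1])<.025)&(W[...,2]>.19)&(W[...,2]<s['tcp_pos'][2]-.01)&(abs(W[...,0]-.52)<.06)
q=W[m]; print(len(q),q.min(0),q.max(0))
for z in np.arange(.2,.32,.02):
    a=q[abs(q[:,2]-z)<.01]; 
    if len(a): print(z.round(2),a[:,0].min().round(3),a[:,0].max().round(3),np.median(a[:,1]).round(3))
cv2.imwrite('pics/s1c.png',cv2.resize(p[60:360,200:480],None,fx=2,fy=2)[:,:,::-1])
```

```text
[0.52477842 0.11665246 0.33014812] [2.22179772e+00 2.22053739e+00 8.68633822e-04] 0.014653833458693314 [ 7.66150069e-03 -8.82657221e-02  1.73172156e+00  1.12345680e-04
  1.49747109e+00  8.22072509e-03]
595 [0.48534708 0.11106194 0.21042527] [0.55045806 0.12452484 0.31983141]
0.22 0.487 0.549 0.119
0.24 0.485 0.55 0.119
0.26 0.486 0.55 0.119
0.28 0.492 0.545 0.12
0.3 0.507 0.535 0.12
```

View pics/s1c.png

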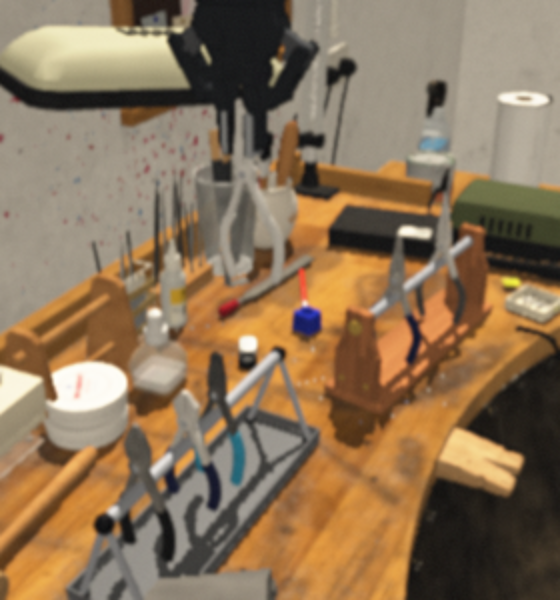

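White is held upright (px 235-280, 130-270) and the rail line is confirmed. Next I carry it over to the rail.

Request:
arm_command --moves '[{"tx": -0.6, "ty": -0.2, "tz": 0, "ax": 0, "ay": 0, "az": 0, "claw": 0}, {"tx": -1, "ty": -0.3, "tz": 0, "ax": 0, "ay": 0, "az": 0, "claw": 0}, {"tx": -1, "ty": -0.3, "tz": 0, "ax": 0, "ay": 0, "az": 0, "claw": 0}, {"tx": -1, "ty": -0.3, "tz": 0, "ax": 0, "ay": 0, "az": 0, "claw": 0}, {"tx": -1, "ty": -0.3, "tz": 0, "ax": 0, "ay": 0, "az": 0, "claw": 0}, {"tx": -1, "ty": -0.3, "tz": 0, "ax": 0, "ay": 0, "az": 0, "claw": 0}, {"tx": -1, "ty": -0.3, "tz": 0, "ax": 0, "ay": 0, "az": 0, "claw": 0}, {"tx": -1, "ty": -0.3, "tz": 0, "ax": 0, "ay": 0, "az": 0, "claw": 0}, {"tx": -1, "ty": -0.3, "tz": 0, "ax": 0, "ay": 0, "az": 0, "claw": 0}, {"tx": -1, "ty": -0.25, "tz": 0, "ax": 0, "ay": 0, "az": 0, "claw": 0}, {"tx": -0.8, "ty": 0, "tz": 0, "ax": 0, "ay": 0, "az": 0.82, "claw": 0}, {"tx": 0, "ty": 0, "tz": 0, "ax": 0, "ay": 0, "az": 0.82, "claw": 0}]'

```text
time_s: 7.75
tcp_pos: [0.452, -0.1456, 0.3282]
ee_rot: [-2.41, -2.012, 0.003]
wrist_force: [-0.3, 0.9, -2.1]
width: 0.0146
grasp_force: 58.2
```

Request:
arm_command --moves '[{"tx": 0, "ty": 0, "tz": 0, "ax": 0, "ay": 0, "az": 0, "claw": 0}, {"tx": 0, "ty": 0, "tz": 0, "ax": 0, "ay": 0, "az": 0, "claw": 0}]'

```text
time_s: 7.95
tcp_pos: [0.4527, -0.1434, 0.3289]
ee_rot: [-2.402, -2.022, 0.001]
wrist_force: [0.4, -0.8, -1.2]
width: 0.0144
grasp_force: 58.2
```

```bash
cat >> h.py <<'E'
from scipy.spatial.transform import Rotation as R
def delta(x,y,z):
    s=r.sense(); M=R.from_rotvec(s['ee_rot']).as_matrix(); yt=M[:,1]
    print('tcp',s['tcp_pos'].round(4),'yaw of tool y deg',np.degrees(np.arctan2(yt[1],yt[0])).round(2),'units',(M.T@(np.array([x,y,z])-s['tcp_pos'])/.025).round(2))
E
python3 - <<'E'
from h import *
delta(.4528,-.1438,.139)
p,d=snap('top','t2')
cv2.imwrite('pics/t2c.png',cv2.resize(p[200:280,300:450],None,fx=4,fy=4,interpolation=2)[:,:,::-1])
p,d=snap('scene','s2')
cv2.imwrite('pics/s2c.png',cv2.resize(p[60:270,330:480],None,fx=2.8,fy=2.8,interpolation=2)[:,:,::-1])
E
```

```text
tcp [ 0.4527 -0.1434  0.3289] yaw of tool y deg -9.8 units [-0.02  0.02  7.6 ]
```

View pics/s2c.png

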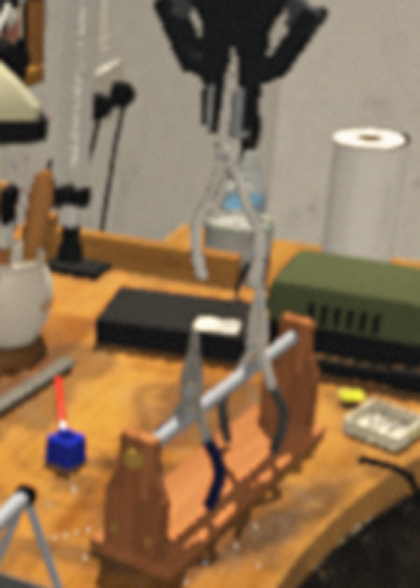

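White is above the gap, with its handles between navy (px 190,390) and grey (px 260,330). Lowering by 7.55 units.

Request:
arm_command --moves '[{"tx": 0, "ty": 0, "tz": 1, "ax": 0, "ay": 0, "az": 0, "claw": 0}, {"tx": 0, "ty": 0, "tz": 1, "ax": 0, "ay": 0, "az": 0, "claw": 0}, {"tx": 0, "ty": 0, "tz": 1, "ax": 0, "ay": 0, "az": 0, "claw": 0}, {"tx": 0, "ty": 0, "tz": 0.8, "ax": 0, "ay": 0, "az": 0, "claw": 0}, {"tx": 0, "ty": 0, "tz": 0.8, "ax": 0, "ay": 0, "az": 0, "claw": 0}, {"tx": 0, "ty": 0, "tz": 0.8, "ax": 0, "ay": 0, "az": 0, "claw": 0}, {"tx": 0, "ty": 0, "tz": 0.8, "ax": 0, "ay": 0, "az": 0, "claw": 0}, {"tx": 0, "ty": 0, "tz": 0.5, "ax": 0, "ay": 0, "az": 0, "claw": 0}, {"tx": 0, "ty": 0, "tz": 0.4, "ax": 0, "ay": 0, "az": 0, "claw": 0}, {"tx": 0, "ty": 0, "tz": 0.2, "ax": 0, "ay": 0, "az": 0, "claw": 0}, {"tx": 0, "ty": 0, "tz": 0, "ax": 0, "ay": 0, "az": 0, "claw": 0}]'

```text
time_s: 9.15
tcp_pos: [0.4533, -0.1432, 0.1473]
ee_rot: [-2.404, -2.022, 0.0]
wrist_force: [-0.2, -0.1, -1.1]
width: 0.0143
grasp_force: 58.2
```

Request:
arm_command --moves '[{"tx": 0, "ty": 0, "tz": 0.1, "ax": 0, "ay": 0, "az": 0, "claw": 0}, {"tx": 0, "ty": 0, "tz": 0.1, "ax": 0, "ay": 0, "az": 0, "claw": 0}, {"tx": 0, "ty": 0, "tz": 0.05, "ax": 0, "ay": 0, "az": 0, "claw": 0}, {"tx": 0, "ty": 0, "tz": 0, "ax": 0, "ay": 0, "az": 0, "claw": 0}]'

```text
time_s: 9.55
tcp_pos: [0.4534, -0.1434, 0.1413]
ee_rot: [2.404, 2.022, 0.0]
wrist_force: [-0.4, -0.4, -1.0]
width: 0.0149
grasp_force: 58.2
```

Request:
arm_command --moves '[{"tx": 0, "ty": 0, "tz": 0.05, "ax": 0, "ay": 0, "az": 0, "claw": 0}, {"tx": 0, "ty": 0, "tz": 0, "ax": 0, "ay": 0, "az": 0, "claw": 17}, {"tx": 0, "ty": 0, "tz": 0, "ax": 0, "ay": 0, "az": 0, "claw": 22}, {"tx": 0, "ty": 0, "tz": 0, "ax": 0, "ay": 0, "az": 0, "claw": 30}, {"tx": 0, "ty": 0, "tz": 0, "ax": 0, "ay": 0, "az": 0, "claw": 45}, {"tx": 0, "ty": 0, "tz": 0, "ax": 0, "ay": 0, "az": 0, "claw": 50}, {"tx": 0, "ty": 0, "tz": -1, "ax": 0, "ay": 0, "az": 0, "claw": 50}, {"tx": 0, "ty": 0, "tz": -1, "ax": 0, "ay": 0, "az": 0, "claw": 50}, {"tx": 0, "ty": 0, "tz": -1, "ax": 0, "ay": 0, "az": 0, "claw": 50}, {"tx": 0, "ty": 0, "tz": -1, "ax": 0, "ay": 0, "az": -0.82, "claw": 50}, {"tx": 0, "ty": 0, "tz": 0, "ax": 0, "ay": 0, "az": -0.82, "claw": 50}]'

```text
time_s: 10.65
tcp_pos: [0.4553, -0.1444, 0.2443]
ee_rot: [2.213, 2.22, 0.003]
wrist_force: [-0.8, -0.2, -0.3]
width: 0.0499
grasp_force: 0.0
```

Run:
```python
from h import *
delta(.5247,.181,.131)
p,d=snap('scene','s3')
cv2.imwrite('pics/s3c.png',cv2.resize(p[130:270,330:480],None,fx=3.5,fy=3.5,interpolation=2)[:,:,::-1])
```

```text
tcp [ 0.4553 -0.1444  0.2443] yaw of tool y deg 0.17 units [13.03  2.79  4.5 ]
```

View pics/s3c.png

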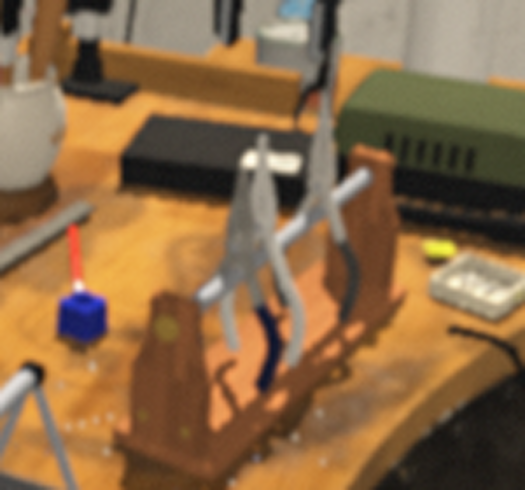

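White hangs properly behind navy (px 262,200). Next is the blue flat-nose.

Request:
arm_command --moves '[{"tx": 1, "ty": 0.23, "tz": 0, "ax": 0, "ay": 0, "az": 0, "claw": 50}, {"tx": 1, "ty": 0.23, "tz": 0, "ax": 0, "ay": 0, "az": 0, "claw": 50}, {"tx": 1, "ty": 0.23, "tz": 0, "ax": 0, "ay": 0, "az": 0, "claw": 50}, {"tx": 1, "ty": 0.23, "tz": 0, "ax": 0, "ay": 0, "az": 0, "claw": 50}, {"tx": 1, "ty": 0.23, "tz": 0, "ax": 0, "ay": 0, "az": 0, "claw": 50}, {"tx": 1, "ty": 0.23, "tz": 0, "ax": 0, "ay": 0, "az": 0, "claw": 50}, {"tx": 1, "ty": 0.23, "tz": 0, "ax": 0, "ay": 0, "az": 0, "claw": 50}, {"tx": 1, "ty": 0.23, "tz": 0, "ax": 0, "ay": 0, "az": 0, "claw": 50}, {"tx": 1, "ty": 0.23, "tz": 0, "ax": 0, "ay": 0, "az": 0, "claw": 50}, {"tx": 1, "ty": 0.23, "tz": 0, "ax": 0, "ay": 0, "az": 0, "claw": 50}, {"tx": 1, "ty": 0.23, "tz": 0, "ax": 0, "ay": 0, "az": 0, "claw": 50}, {"tx": 1, "ty": 0.23, "tz": 0, "ax": 0, "ay": 0, "az": 0, "claw": 50}]'

```text
time_s: 11.9
tcp_pos: [0.5223, 0.1576, 0.2392]
ee_rot: [-2.223, -2.218, 0.002]
wrist_force: [-0.5, -1.4, 0.3]
width: 0.0501
grasp_force: 0.0
```

Request:
arm_command --moves '[{"tx": 1, "ty": 0, "tz": 0, "ax": 0, "ay": 0, "az": 0, "claw": 50}, {"tx": 0, "ty": 0, "tz": 0, "ax": 0, "ay": 0, "az": 0, "claw": 50}, {"tx": 0, "ty": 0, "tz": 0, "ax": 0, "ay": 0, "az": 0, "claw": 50}]'

```text
time_s: 12.2
tcp_pos: [0.5222, 0.1816, 0.2393]
ee_rot: [-2.222, -2.221, 0.002]
wrist_force: [-0.8, 1.3, 0.8]
width: 0.05
grasp_force: 0.0
```

Request:
arm_command --moves '[{"tx": 0, "ty": 0.1, "tz": 1, "ax": 0, "ay": 0, "az": 0, "claw": 50}, {"tx": 0, "ty": 0, "tz": 1, "ax": 0, "ay": 0, "az": 0, "claw": 50}, {"tx": 0, "ty": 0, "tz": 1, "ax": 0, "ay": 0, "az": 0, "claw": 50}, {"tx": 0, "ty": 0, "tz": 0.9, "ax": 0, "ay": 0, "az": 0, "claw": 50}, {"tx": 0, "ty": 0, "tz": 0.4, "ax": 0, "ay": 0, "az": 0, "claw": 50}, {"tx": 0, "ty": 0, "tz": 0, "ax": 0, "ay": 0, "az": 0, "claw": 30}, {"tx": 0, "ty": 0, "tz": 0, "ax": 0, "ay": 0, "az": 0, "claw": 20}, {"tx": 0, "ty": 0, "tz": 0, "ax": 0, "ay": 0, "az": 0, "claw": 0}, {"tx": 0, "ty": 0, "tz": 0, "ax": 0, "ay": 0, "az": 0, "claw": 0}, {"tx": 0, "ty": 0, "tz": 0, "ax": 0, "ay": 0, "az": 0, "claw": 0}]'

```text
time_s: 13.2
tcp_pos: [0.5261, 0.1816, 0.1339]
ee_rot: [2.221, 2.219, 0.003]
wrist_force: [0.2, -1.4, 2.4]
width: 0.0152
grasp_force: 57.5
```

Request:
arm_command --moves '[{"tx": 0, "ty": 0, "tz": -0.5, "ax": 0, "ay": 0, "az": 0, "claw": 0}, {"tx": 0, "ty": 0, "tz": -0.8, "ax": 0, "ay": 0, "az": 0, "claw": 0}, {"tx": 0, "ty": 0, "tz": -1, "ax": 0, "ay": 0, "az": 0, "claw": 0}, {"tx": 0, "ty": 0, "tz": -1, "ax": 0, "ay": 0, "az": 0, "claw": 0}, {"tx": 0, "ty": 0, "tz": -1, "ax": 0, "ay": 0, "az": 0, "claw": 0}, {"tx": 0, "ty": 0, "tz": -1, "ax": 0, "ay": 0, "az": 0, "claw": 0}, {"tx": 0, "ty": 0, "tz": -1, "ax": 0, "ay": 0, "az": 0, "claw": 0}, {"tx": 0, "ty": 0, "tz": -1, "ax": 0, "ay": 0, "az": 0, "claw": 0}, {"tx": 0, "ty": 0, "tz": -0.3, "ax": 0, "ay": 0, "az": 0, "claw": 0}, {"tx": 0, "ty": 0, "tz": 0, "ax": 0, "ay": 0, "az": 0, "claw": 0}, {"tx": 0, "ty": 0, "tz": 0, "ax": 0, "ay": 0, "az": 0, "claw": 0}]'

```text
time_s: 14.3
tcp_pos: [0.5245, 0.1815, 0.3212]
ee_rot: [-2.221, -2.22, 0.003]
wrist_force: [-1.0, 0.3, -1.9]
width: 0.0151
grasp_force: 57.7
```

Request:
arm_command --moves '[{"tx": -0.6, "ty": -0.25, "tz": 0, "ax": 0, "ay": 0, "az": 0, "claw": 0}, {"tx": -1, "ty": -0.25, "tz": 0, "ax": 0, "ay": 0, "az": 0, "claw": 0}, {"tx": -1, "ty": -0.25, "tz": 0, "ax": 0, "ay": 0, "az": 0, "claw": 0}, {"tx": -1, "ty": -0.25, "tz": 0, "ax": 0, "ay": 0, "az": 0, "claw": 0}, {"tx": -1, "ty": -0.25, "tz": 0, "ax": 0, "ay": 0, "az": 0, "claw": 0}, {"tx": -1, "ty": -0.25, "tz": 0, "ax": 0, "ay": 0, "az": 0, "claw": 0}, {"tx": -1, "ty": -0.25, "tz": 0, "ax": 0, "ay": 0, "az": 0, "claw": 0}, {"tx": -1, "ty": -0.25, "tz": 0, "ax": 0, "ay": 0, "az": 0, "claw": 0}, {"tx": -1, "ty": -0.25, "tz": 0, "ax": 0, "ay": 0, "az": 0, "claw": 0}, {"tx": -1, "ty": -0.25, "tz": 0, "ax": 0, "ay": 0, "az": 0, "claw": 0}, {"tx": -1, "ty": -0.25, "tz": 0, "ax": 0, "ay": 0, "az": 0, "claw": 0}, {"tx": -1, "ty": -0.25, "tz": 0, "ax": 0, "ay": 0, "az": 0, "claw": 0}]'

```text
time_s: 15.5
tcp_pos: [0.4484, -0.1095, 0.3211]
ee_rot: [-2.221, -2.219, 0.002]
wrist_force: [-0.1, 0.3, -1.4]
width: 0.0156
grasp_force: 57.6
```

Request:
arm_command --moves '[{"tx": -1, "ty": -0.1, "tz": 0, "ax": 0, "ay": 0, "az": 0, "claw": 0}, {"tx": -1, "ty": 0, "tz": 0, "ax": 0, "ay": 0, "az": 0, "claw": 0}, {"tx": -0.95, "ty": 0, "tz": 0, "ax": 0, "ay": 0, "az": 0.82, "claw": 0}, {"tx": 0, "ty": 0, "tz": 0, "ax": 0, "ay": 0, "az": 0.82, "claw": 0}, {"tx": 0, "ty": 0, "tz": 0, "ax": 0, "ay": 0, "az": 0, "claw": 0}, {"tx": 0, "ty": 0, "tz": 0, "ax": 0, "ay": 0, "az": 0, "claw": 0}]'

```text
time_s: 16.1
tcp_pos: [0.4466, -0.182, 0.3216]
ee_rot: [-2.402, -2.023, 0.001]
wrist_force: [-0.0, 0.2, -1.6]
width: 0.0154
grasp_force: 57.6
```

Run:
```python
from h import *
delta(.446,-.1828,.1325)
p,d=snap('scene','s4')
W=world('scene',d); 
for nm,y0,y1 in(('navy+white+..',-.25,-.09),):
    m=(d>0)&(W[...,2]>.135)&(W[...,2]<.19)&(abs(W[...,0]-.445)<.04)&(W[...,1]>y0)&(W[...,1]<y1)
    h,e=np.histogram(W[m][:,1],np.arange(y0,y1+.003,.004)); print([(round(a,3),int(b)) for a,b in zip(e,h) if b])
cv2.imwrite('pics/s4c.png',cv2.resize(p[90:250,350:470],None,fx=3.5,fy=3.5,interpolation=2)[:,:,::-1])
```

```text
tcp [ 0.4466 -0.182   0.3216] yaw of tool y deg -9.79 units [-0.04 -0.01  7.56]
[(np.float64(-0.23), 4), (np.float64(-0.226), 47), (np.float64(-0.222), 59), (np.float64(-0.218), 2), (np.float64(-0.15), 1), (np.float64(-0.146), 34), (np.float64(-0.142), 65), (np.float64(-0.138), 3), (np.float64(-0.11), 30), (np.float64(-0.106), 58), (np.float64(-0.102), 10)]
```

View pics/s4c.png

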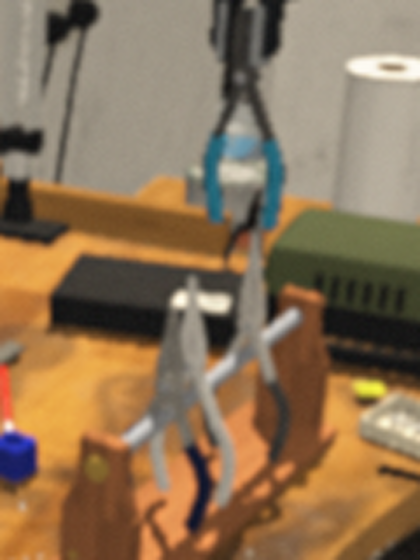

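Spacing matches: navy -0.1055, white -0.1425, grey -0.2225. Blue goes to -0.1825.

Request:
arm_command --moves '[{"tx": 0, "ty": 0, "tz": 1, "ax": 0, "ay": 0, "az": 0, "claw": 0}, {"tx": 0, "ty": 0, "tz": 1, "ax": 0, "ay": 0, "az": 0, "claw": 0}, {"tx": 0, "ty": 0, "tz": 1, "ax": 0, "ay": 0, "az": 0, "claw": 0}, {"tx": 0, "ty": 0, "tz": 0.8, "ax": 0, "ay": 0, "az": 0, "claw": 0}, {"tx": 0, "ty": 0, "tz": 0.8, "ax": 0, "ay": 0, "az": 0, "claw": 0}, {"tx": 0, "ty": 0, "tz": 0.8, "ax": 0, "ay": 0, "az": 0, "claw": 0}, {"tx": 0, "ty": 0, "tz": 0.8, "ax": 0, "ay": 0, "az": 0, "claw": 0}, {"tx": 0, "ty": 0, "tz": 0.5, "ax": 0, "ay": 0, "az": 0, "claw": 0}, {"tx": 0, "ty": 0, "tz": 0.4, "ax": 0, "ay": 0, "az": 0, "claw": 0}, {"tx": 0, "ty": 0, "tz": 0.3, "ax": 0, "ay": 0, "az": 0, "claw": 0}, {"tx": 0, "ty": 0, "tz": 0.1, "ax": 0, "ay": 0, "az": 0, "claw": 0}, {"tx": 0, "ty": 0, "tz": 0, "ax": 0, "ay": 0, "az": 0, "claw": 0}]'

```text
time_s: 17.35
tcp_pos: [0.4475, -0.1822, 0.1352]
ee_rot: [2.404, 2.022, 0.0]
wrist_force: [-0.8, -0.2, -1.1]
width: 0.0153
grasp_force: 57.5
```

Request:
arm_command --moves '[{"tx": 0, "ty": 0, "tz": 0.07, "ax": 0, "ay": 0, "az": 0, "claw": 0}, {"tx": 0, "ty": 0, "tz": 0, "ax": 0, "ay": 0, "az": 0, "claw": 17}, {"tx": 0, "ty": 0, "tz": 0, "ax": 0, "ay": 0, "az": 0, "claw": 22}, {"tx": 0, "ty": 0, "tz": 0, "ax": 0, "ay": 0, "az": 0, "claw": 30}, {"tx": 0, "ty": 0, "tz": 0, "ax": 0, "ay": 0, "az": 0, "claw": 45}, {"tx": 0, "ty": 0, "tz": 0, "ax": 0, "ay": 0, "az": 0, "claw": 50}, {"tx": 0, "ty": 0, "tz": -1, "ax": 0, "ay": 0, "az": 0, "claw": 50}, {"tx": 0, "ty": 0, "tz": -1, "ax": 0, "ay": 0, "az": 0, "claw": 50}, {"tx": 0, "ty": 0, "tz": -1, "ax": 0, "ay": 0, "az": 0, "claw": 50}, {"tx": 0, "ty": 0, "tz": -1, "ax": 0, "ay": 0, "az": -0.82, "claw": 50}, {"tx": 0, "ty": 0, "tz": 0, "ax": 0, "ay": 0, "az": -0.82, "claw": 50}, {"tx": 0, "ty": 0, "tz": 0, "ax": 0, "ay": 0, "az": 0, "claw": 50}]'

```text
time_s: 18.55
tcp_pos: [0.4477, -0.1824, 0.2342]
ee_rot: [2.221, 2.219, 0.001]
wrist_force: [-1.2, -0.3, 0.6]
width: 0.0497
grasp_force: 0.0
```

Run:
```python
from h import *
delta(.5255,.2300,.122)
p,d=snap('scene','s5')
cv2.imwrite('pics/s5c.png',cv2.resize(p[130:250,350:470],None,fx=3.5,fy=3.5,interpolation=2)[:,:,::-1])
```

```text
tcp [ 0.4477 -0.1824  0.2342] yaw of tool y deg -0.05 units [16.5   3.09  4.48]
```

View pics/s5c.png

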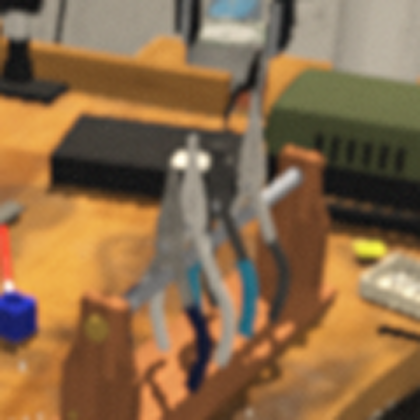

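Blue hangs between white and grey (px 240,260). Next are the navy cutters, at +16.5 and +3.1 units.

Request:
arm_command --moves '[{"tx": 1, "ty": 0.2, "tz": 0, "ax": 0, "ay": 0, "az": 0, "claw": 50}, {"tx": 1, "ty": 0.2, "tz": 0, "ax": 0, "ay": 0, "az": 0, "claw": 50}, {"tx": 1, "ty": 0.2, "tz": 0, "ax": 0, "ay": 0, "az": 0, "claw": 50}, {"tx": 1, "ty": 0.2, "tz": 0, "ax": 0, "ay": 0, "az": 0, "claw": 50}, {"tx": 1, "ty": 0.2, "tz": 0, "ax": 0, "ay": 0, "az": 0, "claw": 50}, {"tx": 1, "ty": 0.2, "tz": 0, "ax": 0, "ay": 0, "az": 0, "claw": 50}, {"tx": 1, "ty": 0.2, "tz": 0, "ax": 0, "ay": 0, "az": 0, "claw": 50}, {"tx": 1, "ty": 0.2, "tz": 0, "ax": 0, "ay": 0, "az": 0, "claw": 50}, {"tx": 1, "ty": 0.2, "tz": 0, "ax": 0, "ay": 0, "az": 0, "claw": 50}, {"tx": 1, "ty": 0.2, "tz": 0, "ax": 0, "ay": 0, "az": 0, "claw": 50}, {"tx": 1, "ty": 0.2, "tz": 0, "ax": 0, "ay": 0, "az": 0, "claw": 50}, {"tx": 1, "ty": 0.2, "tz": 0, "ax": 0, "ay": 0, "az": 0, "claw": 50}]'

```text
time_s: 19.8
tcp_pos: [0.5071, 0.1189, 0.2321]
ee_rot: [-2.223, -2.218, 0.002]
wrist_force: [0.0, -0.4, -0.4]
width: 0.0497
grasp_force: 0.0
```

Request:
arm_command --moves '[{"tx": 1, "ty": 0.2, "tz": 0, "ax": 0, "ay": 0, "az": 0, "claw": 50}, {"tx": 1, "ty": 0.2, "tz": 0, "ax": 0, "ay": 0, "az": 0, "claw": 50}, {"tx": 1, "ty": 0.2, "tz": 0, "ax": 0, "ay": 0, "az": 0, "claw": 50}, {"tx": 1, "ty": 0.1, "tz": 0, "ax": 0, "ay": 0, "az": 0, "claw": 50}, {"tx": 0.5, "ty": 0, "tz": 0, "ax": 0, "ay": 0, "az": 0, "claw": 50}, {"tx": 0, "ty": 0, "tz": 0, "ax": 0, "ay": 0, "az": 0, "claw": 50}, {"tx": 0, "ty": 0, "tz": 0, "ax": 0, "ay": 0, "az": 0, "claw": 50}]'

```text
time_s: 20.5
tcp_pos: [0.5248, 0.2298, 0.2327]
ee_rot: [-2.222, -2.22, 0.002]
wrist_force: [0.4, 0.9, 0.4]
width: 0.0501
grasp_force: 0.0
```

Request:
arm_command --moves '[{"tx": 0, "ty": 0, "tz": 1, "ax": 0, "ay": 0, "az": 0, "claw": 55}, {"tx": 0, "ty": 0, "tz": 1, "ax": 0, "ay": 0, "az": 0, "claw": 55}, {"tx": 0, "ty": 0, "tz": 1, "ax": 0, "ay": 0, "az": 0, "claw": 55}, {"tx": 0, "ty": 0, "tz": 0.9, "ax": 0, "ay": 0, "az": 0, "claw": 55}, {"tx": 0, "ty": 0, "tz": 0.45, "ax": 0, "ay": 0, "az": 0, "claw": 55}, {"tx": 0, "ty": 0, "tz": 0, "ax": 0, "ay": 0, "az": 0, "claw": 40}, {"tx": 0, "ty": 0, "tz": 0, "ax": 0, "ay": 0, "az": 0, "claw": 30}, {"tx": 0, "ty": 0, "tz": 0, "ax": 0, "ay": 0, "az": 0, "claw": 0}, {"tx": 0, "ty": 0, "tz": 0, "ax": 0, "ay": 0, "az": 0, "claw": 0}, {"tx": 0, "ty": 0, "tz": 0, "ax": 0, "ay": 0, "az": 0, "claw": 0}]'

```text
time_s: 21.5
tcp_pos: [0.5262, 0.2305, 0.1261]
ee_rot: [2.221, 2.22, 0.004]
wrist_force: [1.7, -1.2, 2.8]
width: 0.0217
grasp_force: 58.8
```

Request:
arm_command --moves '[{"tx": 0, "ty": 0, "tz": -0.5, "ax": 0, "ay": 0, "az": 0, "claw": 0}, {"tx": 0, "ty": 0, "tz": -0.8, "ax": 0, "ay": 0, "az": 0, "claw": 0}, {"tx": 0, "ty": 0, "tz": -1, "ax": 0, "ay": 0, "az": 0, "claw": 0}, {"tx": 0, "ty": 0, "tz": -1, "ax": 0, "ay": 0, "az": 0, "claw": 0}, {"tx": 0, "ty": 0, "tz": -1, "ax": 0, "ay": 0, "az": 0, "claw": 0}, {"tx": 0, "ty": 0, "tz": -1, "ax": 0, "ay": 0, "az": 0, "claw": 0}, {"tx": 0, "ty": 0, "tz": -1, "ax": 0, "ay": 0, "az": 0, "claw": 0}, {"tx": 0, "ty": 0, "tz": -0.7, "ax": 0, "ay": 0, "az": 0, "claw": 0}, {"tx": 0, "ty": 0, "tz": 0, "ax": 0, "ay": 0, "az": 0, "claw": 0}, {"tx": 0, "ty": 0, "tz": 0, "ax": 0, "ay": 0, "az": 0, "claw": 0}]'

```text
time_s: 22.5
tcp_pos: [0.5248, 0.2304, 0.2993]
ee_rot: [-2.222, -2.221, 0.0]
wrist_force: [0.1, -0.4, -1.8]
width: 0.0219
grasp_force: 59.0
```

Request:
arm_command --moves '[{"tx": -0.9, "ty": -0.2, "tz": 0, "ax": 0, "ay": 0, "az": 0, "claw": 0}, {"tx": -1, "ty": -0.2, "tz": 0, "ax": 0, "ay": 0, "az": 0, "claw": 0}, {"tx": -1, "ty": -0.2, "tz": 0, "ax": 0, "ay": 0, "az": 0, "claw": 0}, {"tx": -1, "ty": -0.2, "tz": 0, "ax": 0, "ay": 0, "az": 0, "claw": 0}, {"tx": -1, "ty": -0.2, "tz": 0, "ax": 0, "ay": 0, "az": 0, "claw": 0}, {"tx": -1, "ty": -0.2, "tz": 0, "ax": 0, "ay": 0, "az": 0, "claw": 0}, {"tx": -1, "ty": -0.2, "tz": 0, "ax": 0, "ay": 0, "az": 0, "claw": 0}, {"tx": -1, "ty": -0.2, "tz": 0, "ax": 0, "ay": 0, "az": 0, "claw": 0}, {"tx": -1, "ty": -0.2, "tz": 0, "ax": 0, "ay": 0, "az": 0, "claw": 0}, {"tx": -1, "ty": -0.2, "tz": 0, "ax": 0, "ay": 0, "az": 0, "claw": 0}, {"tx": -1, "ty": -0.2, "tz": 0, "ax": 0, "ay": 0, "az": 0, "claw": 0}, {"tx": -1, "ty": -0.15, "tz": 0, "ax": 0, "ay": 0, "az": 0, "claw": 0}]'

```text
time_s: 23.7
tcp_pos: [0.465, -0.0677, 0.2976]
ee_rot: [-2.22, -2.218, 0.002]
wrist_force: [1.0, 0.4, -1.7]
width: 0.0214
grasp_force: 59.0
```

Request:
arm_command --moves '[{"tx": 0, "ty": 0, "tz": 0, "ax": 0, "ay": 0, "az": 0.82, "claw": 0}, {"tx": 0, "ty": 0, "tz": 0, "ax": 0, "ay": 0, "az": 0.82, "claw": 0}, {"tx": 0, "ty": 0, "tz": 0, "ax": 0, "ay": 0, "az": 0, "claw": 0}, {"tx": 0, "ty": 0, "tz": 0, "ax": 0, "ay": 0, "az": 0, "claw": 0}]'

```text
time_s: 24.1
tcp_pos: [0.4657, -0.0669, 0.2983]
ee_rot: [-2.401, -2.023, 0.002]
wrist_force: [-0.4, 0.1, -1.8]
width: 0.022
grasp_force: 59.0
```

Run:
```python
from h import *
delta(.4663,-.067,.126)
p,d=snap('scene','s6')
cv2.imwrite('pics/s6c.png',cv2.resize(p[90:260,330:470],None,fx=3,fy=3,interpolation=2)[:,:,::-1])
```

```text
tcp [ 0.4657 -0.0669  0.2983] yaw of tool y deg -9.77 units [-0.    0.04  6.89]
```

View pics/s6c.png

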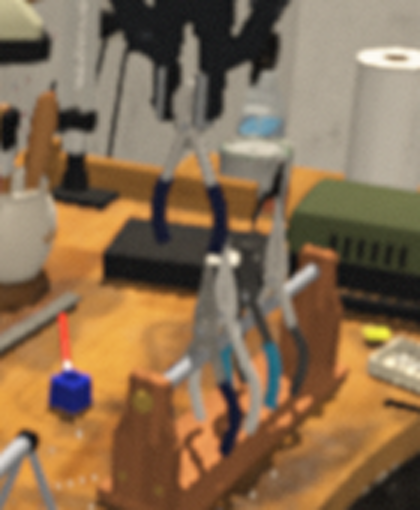

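The cutters are over the free rod end in front of navy (px 190,170). Lowering 6.9 units.

Request:
arm_command --moves '[{"tx": 0, "ty": 0, "tz": 1, "ax": 0, "ay": 0, "az": 0, "claw": 0}, {"tx": 0, "ty": 0, "tz": 1, "ax": 0, "ay": 0, "az": 0, "claw": 0}, {"tx": 0, "ty": 0, "tz": 0.8, "ax": 0, "ay": 0, "az": 0, "claw": 0}, {"tx": 0, "ty": 0, "tz": 0.8, "ax": 0, "ay": 0, "az": 0, "claw": 0}, {"tx": 0, "ty": 0, "tz": 0.8, "ax": 0, "ay": 0, "az": 0, "claw": 0}, {"tx": 0, "ty": 0, "tz": 0.8, "ax": 0, "ay": 0, "az": 0, "claw": 0}, {"tx": 0, "ty": 0, "tz": 0.6, "ax": 0, "ay": 0, "az": 0, "claw": 0}, {"tx": 0, "ty": 0, "tz": 0.5, "ax": 0, "ay": 0, "az": 0, "claw": 0}, {"tx": 0, "ty": 0, "tz": 0.4, "ax": 0, "ay": 0, "az": 0, "claw": 0}, {"tx": 0, "ty": 0, "tz": 0.1, "ax": 0, "ay": 0, "az": 0, "claw": 0}, {"tx": 0, "ty": 0, "tz": 0, "ax": 0, "ay": 0, "az": 0, "claw": 0}]'

```text
time_s: 25.25
tcp_pos: [0.4662, -0.0671, 0.1295]
ee_rot: [-2.404, -2.022, 0.0]
wrist_force: [0.2, -0.1, -1.1]
width: 0.0216
grasp_force: 59.0
```

Request:
arm_command --moves '[{"tx": 0, "ty": 0, "tz": 0.1, "ax": 0, "ay": 0, "az": 0, "claw": 0}, {"tx": 0, "ty": 0, "tz": 0.06, "ax": 0, "ay": 0, "az": 0, "claw": 0}, {"tx": 0, "ty": 0, "tz": 0, "ax": 0, "ay": 0, "az": 0, "claw": 24}, {"tx": 0, "ty": 0, "tz": 0, "ax": 0, "ay": 0, "az": 0, "claw": 30}, {"tx": 0, "ty": 0, "tz": 0, "ax": 0, "ay": 0, "az": 0, "claw": 40}, {"tx": 0, "ty": 0, "tz": 0, "ax": 0, "ay": 0, "az": 0, "claw": 50}, {"tx": 0, "ty": 0, "tz": 0, "ax": 0, "ay": 0, "az": 0, "claw": 55}, {"tx": 0, "ty": 0, "tz": -1, "ax": 0, "ay": 0, "az": 0, "claw": 55}, {"tx": 0, "ty": 0, "tz": -1, "ax": 0, "ay": 0, "az": 0, "claw": 55}, {"tx": 0, "ty": 0, "tz": -1, "ax": 0, "ay": 0, "az": 0, "claw": 55}, {"tx": 0, "ty": 0, "tz": -1, "ax": 0, "ay": 0, "az": -0.82, "claw": 55}, {"tx": 0, "ty": 0, "tz": 0, "ax": 0, "ay": 0, "az": -0.82, "claw": 55}]'

```text
time_s: 26.45
tcp_pos: [0.4683, -0.0679, 0.2298]
ee_rot: [2.213, 2.22, 0.005]
wrist_force: [0.7, -0.6, -0.1]
width: 0.0548
grasp_force: 0.0
```

Run:
```python
from h import *
delta(.5265,.2965,.131)
p,d=snap('scene','s7')
cv2.imwrite('pics/s7c.png',cv2.resize(p[130:250,350:470],None,fx=3.5,fy=3.5,interpolation=2)[:,:,::-1])
```

```text
tcp [ 0.4683 -0.0679  0.2298] yaw of tool y deg 0.17 units [14.58  2.34  3.93]
```

View pics/s7c.png

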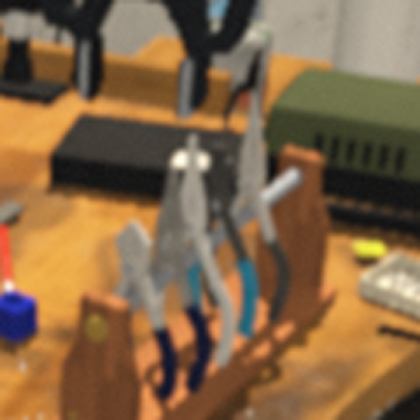

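The navy cutters hang in front of navy chain-nose (px 140,270). Now the black cutters.

Request:
arm_command --moves '[{"tx": 1, "ty": 0.2, "tz": 0, "ax": 0, "ay": 0, "az": 0, "claw": 55}, {"tx": 1, "ty": 0.2, "tz": 0, "ax": 0, "ay": 0, "az": 0, "claw": 55}, {"tx": 1, "ty": 0.2, "tz": 0, "ax": 0, "ay": 0, "az": 0, "claw": 55}, {"tx": 1, "ty": 0.2, "tz": 0, "ax": 0, "ay": 0, "az": 0, "claw": 55}, {"tx": 1, "ty": 0.2, "tz": 0, "ax": 0, "ay": 0, "az": 0, "claw": 55}, {"tx": 1, "ty": 0.2, "tz": 0, "ax": 0, "ay": 0, "az": 0, "claw": 55}, {"tx": 1, "ty": 0.2, "tz": 0, "ax": 0, "ay": 0, "az": 0, "claw": 55}, {"tx": 1, "ty": 0.2, "tz": 0, "ax": 0, "ay": 0, "az": 0, "claw": 55}, {"tx": 1, "ty": 0.2, "tz": 0, "ax": 0, "ay": 0, "az": 0, "claw": 55}, {"tx": 1, "ty": 0.2, "tz": 0, "ax": 0, "ay": 0, "az": 0, "claw": 55}, {"tx": 1, "ty": 0.2, "tz": 0, "ax": 0, "ay": 0, "az": 0, "claw": 55}, {"tx": 1, "ty": 0.2, "tz": 0, "ax": 0, "ay": 0, "az": 0, "claw": 55}]'

```text
time_s: 27.7
tcp_pos: [0.5261, 0.2339, 0.2247]
ee_rot: [-2.223, -2.219, 0.002]
wrist_force: [-0.0, 0.4, -0.5]
width: 0.0549
grasp_force: 0.0
```

Request:
arm_command --moves '[{"tx": 1, "ty": 0, "tz": 0, "ax": 0, "ay": 0, "az": 0, "claw": 55}, {"tx": 1, "ty": 0, "tz": 0, "ax": 0, "ay": 0, "az": 0, "claw": 55}, {"tx": 0.55, "ty": 0, "tz": 0, "ax": 0, "ay": 0, "az": 0, "claw": 55}, {"tx": 0, "ty": 0, "tz": 0, "ax": 0, "ay": 0, "az": 0, "claw": 55}, {"tx": 0, "ty": 0, "tz": 0, "ax": 0, "ay": 0, "az": 0, "claw": 55}]'

```text
time_s: 28.2
tcp_pos: [0.5263, 0.2961, 0.2251]
ee_rot: [2.223, 2.22, -0.002]
wrist_force: [0.5, -0.3, 0.0]
width: 0.0551
grasp_force: 0.0
```

Request:
arm_command --moves '[{"tx": 0, "ty": 0.05, "tz": 1, "ax": 0, "ay": 0, "az": 0, "claw": 50}, {"tx": 0, "ty": 0, "tz": 1, "ax": 0, "ay": 0, "az": 0, "claw": 50}, {"tx": 0, "ty": 0, "tz": 1, "ax": 0, "ay": 0, "az": 0, "claw": 50}, {"tx": 0, "ty": 0, "tz": 0.75, "ax": 0, "ay": 0, "az": 0, "claw": 50}, {"tx": 0, "ty": 0, "tz": 0, "ax": 0, "ay": 0, "az": 0, "claw": 40}, {"tx": 0, "ty": 0, "tz": 0, "ax": 0, "ay": 0, "az": 0, "claw": 30}, {"tx": 0, "ty": 0, "tz": 0, "ax": 0, "ay": 0, "az": 0, "claw": 22}, {"tx": 0, "ty": 0, "tz": 0, "ax": 0, "ay": 0, "az": 0, "claw": 0}, {"tx": 0, "ty": 0, "tz": 0, "ax": 0, "ay": 0, "az": 0, "claw": 0}, {"tx": 0, "ty": 0, "tz": 0, "ax": 0, "ay": 0, "az": 0, "claw": 0}]'

```text
time_s: 29.2
tcp_pos: [0.5286, 0.2968, 0.1332]
ee_rot: [2.221, 2.22, 0.003]
wrist_force: [0.8, -1.4, 3.5]
width: 0.0216
grasp_force: 58.9
```

Request:
arm_command --moves '[{"tx": 0, "ty": 0, "tz": -0.5, "ax": 0, "ay": 0, "az": 0, "claw": 0}, {"tx": 0, "ty": 0, "tz": -0.8, "ax": 0, "ay": 0, "az": 0, "claw": 0}, {"tx": 0, "ty": 0, "tz": -1, "ax": 0, "ay": 0, "az": 0, "claw": 0}, {"tx": 0, "ty": 0, "tz": -1, "ax": 0, "ay": 0, "az": 0, "claw": 0}, {"tx": 0, "ty": 0, "tz": -1, "ax": 0, "ay": 0, "az": 0, "claw": 0}, {"tx": 0, "ty": 0, "tz": -1, "ax": 0, "ay": 0, "az": 0, "claw": 0}, {"tx": 0, "ty": 0, "tz": -1, "ax": 0, "ay": 0, "az": 0, "claw": 0}, {"tx": 0, "ty": 0, "tz": -1, "ax": 0, "ay": 0, "az": 0, "claw": 0}, {"tx": 0, "ty": 0, "tz": -0.3, "ax": 0, "ay": 0, "az": 0, "claw": 0}, {"tx": 0, "ty": 0, "tz": 0, "ax": 0, "ay": 0, "az": 0, "claw": 0}, {"tx": 0, "ty": 0, "tz": 0, "ax": 0, "ay": 0, "az": 0, "claw": 0}]'

```text
time_s: 30.3
tcp_pos: [0.527, 0.2964, 0.3203]
ee_rot: [-2.221, -2.22, 0.003]
wrist_force: [-0.1, 0.0, -2.8]
width: 0.0214
grasp_force: 59.1
```

Request:
arm_command --moves '[{"tx": -0.6, "ty": -0.18, "tz": 0, "ax": 0, "ay": 0, "az": 0, "claw": 0}, {"tx": -1, "ty": -0.17, "tz": 0, "ax": 0, "ay": 0, "az": 0, "claw": 0}, {"tx": -1, "ty": -0.17, "tz": 0, "ax": 0, "ay": 0, "az": 0, "claw": 0}, {"tx": -1, "ty": -0.17, "tz": 0, "ax": 0, "ay": 0, "az": 0, "claw": 0}, {"tx": -1, "ty": -0.17, "tz": 0, "ax": 0, "ay": 0, "az": 0, "claw": 0}, {"tx": -1, "ty": -0.17, "tz": 0, "ax": 0, "ay": 0, "az": 0, "claw": 0}, {"tx": -1, "ty": -0.17, "tz": 0, "ax": 0, "ay": 0, "az": 0, "claw": 0}, {"tx": -1, "ty": -0.17, "tz": 0, "ax": 0, "ay": 0, "az": 0, "claw": 0}, {"tx": -1, "ty": -0.17, "tz": 0, "ax": 0, "ay": 0, "az": 0, "claw": 0}, {"tx": -1, "ty": -0.17, "tz": 0, "ax": 0, "ay": 0, "az": 0, "claw": 0}, {"tx": -1, "ty": -0.17, "tz": 0, "ax": 0, "ay": 0, "az": 0, "claw": 0}, {"tx": -1, "ty": -0.17, "tz": 0, "ax": 0, "ay": 0, "az": 0, "claw": 0}]'

```text
time_s: 31.5
tcp_pos: [0.4748, 0.0052, 0.3202]
ee_rot: [-2.221, -2.219, 0.003]
wrist_force: [0.2, -0.1, -0.3]
width: 0.0214
grasp_force: 59.1
```

Request:
arm_command --moves '[{"tx": -1, "ty": -0.17, "tz": 0, "ax": 0, "ay": 0, "az": 0, "claw": 0}, {"tx": -1, "ty": -0.17, "tz": 0, "ax": 0, "ay": 0, "az": 0, "claw": 0}, {"tx": -1, "ty": -0.17, "tz": 0, "ax": 0, "ay": 0, "az": 0, "claw": 0}, {"tx": -1, "ty": -0.17, "tz": 0, "ax": 0, "ay": 0, "az": 0, "claw": 0}, {"tx": -1, "ty": -0.17, "tz": 0, "ax": 0, "ay": 0, "az": 0, "claw": 0}, {"tx": -1, "ty": -0.17, "tz": 0, "ax": 0, "ay": 0, "az": 0, "claw": 0}, {"tx": -1, "ty": -0.17, "tz": 0, "ax": 0, "ay": 0, "az": 0, "claw": 0}, {"tx": -1, "ty": -0.17, "tz": 0, "ax": 0, "ay": 0, "az": 0, "claw": 0}, {"tx": -1, "ty": -0.17, "tz": 0, "ax": 0, "ay": 0, "az": 0, "claw": 0}, {"tx": -1, "ty": -0.17, "tz": 0, "ax": 0, "ay": 0, "az": 0, "claw": 0}, {"tx": -0.7, "ty": 0, "tz": 0, "ax": 0, "ay": 0, "az": 0.82, "claw": 0}, {"tx": 0, "ty": 0, "tz": 0, "ax": 0, "ay": 0, "az": 0.82, "claw": 0}]'

```text
time_s: 32.7
tcp_pos: [0.432, -0.2625, 0.32]
ee_rot: [-2.409, -2.012, 0.002]
wrist_force: [0.0, -0.4, -0.8]
width: 0.0215
grasp_force: 59.1
```

Request:
arm_command --moves '[{"tx": 0, "ty": 0, "tz": 0, "ax": 0, "ay": 0, "az": 0, "claw": 0}, {"tx": 0, "ty": 0, "tz": 0, "ax": 0, "ay": 0, "az": 0, "claw": 0}]'

```text
time_s: 32.9
tcp_pos: [0.4328, -0.2606, 0.3208]
ee_rot: [-2.402, -2.023, 0.0]
wrist_force: [0.7, -0.3, -0.6]
width: 0.0216
grasp_force: 59.1
```

Run:
```python
from h import *
delta(.4333,-.261,.133)
p,d=snap('scene','s8')
cv2.imwrite('pics/s8c.png',cv2.resize(p[90:260,350:490],None,fx=3,fy=3,interpolation=2)[:,:,::-1])
```

```text
tcp [ 0.4328 -0.2606  0.3208] yaw of tool y deg -9.79 units [-0.02  0.03  7.51]
```

View pics/s8c.png

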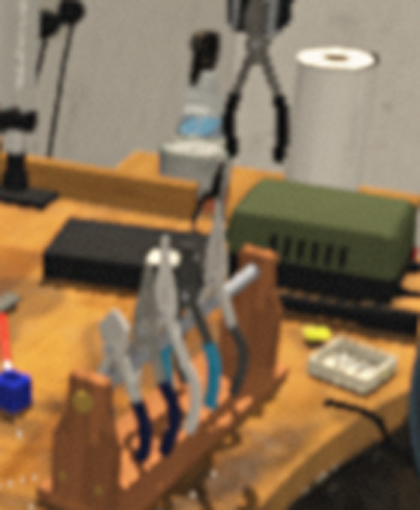

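The black cutters hang over the far end (px 258,100), beyond grey. Lowering.

Request:
arm_command --moves '[{"tx": 0, "ty": 0, "tz": 1, "ax": 0, "ay": 0, "az": 0, "claw": 0}, {"tx": 0, "ty": 0, "tz": 1, "ax": 0, "ay": 0, "az": 0, "claw": 0}, {"tx": 0, "ty": 0, "tz": 1, "ax": 0, "ay": 0, "az": 0, "claw": 0}, {"tx": 0, "ty": 0, "tz": 0.8, "ax": 0, "ay": 0, "az": 0, "claw": 0}, {"tx": 0, "ty": 0, "tz": 0.8, "ax": 0, "ay": 0, "az": 0, "claw": 0}, {"tx": 0, "ty": 0, "tz": 0.8, "ax": 0, "ay": 0, "az": 0, "claw": 0}, {"tx": 0, "ty": 0, "tz": 0.8, "ax": 0, "ay": 0, "az": 0, "claw": 0}, {"tx": 0, "ty": 0, "tz": 0.5, "ax": 0, "ay": 0, "az": 0, "claw": 0}, {"tx": 0, "ty": 0, "tz": 0.4, "ax": 0, "ay": 0, "az": 0, "claw": 0}, {"tx": 0, "ty": 0, "tz": 0.2, "ax": 0, "ay": 0, "az": 0, "claw": 0}, {"tx": 0, "ty": 0, "tz": 0.1, "ax": 0, "ay": 0, "az": 0, "claw": 0}, {"tx": 0, "ty": 0, "tz": 0, "ax": 0, "ay": 0, "az": 0, "claw": 0}]'

```text
time_s: 34.15
tcp_pos: [0.4338, -0.2611, 0.1371]
ee_rot: [2.404, 2.022, 0.0]
wrist_force: [0.2, 1.0, -1.4]
width: 0.0214
grasp_force: 59.1
```

Request:
arm_command --moves '[{"tx": 0, "ty": 0, "tz": 0.1, "ax": 0, "ay": 0, "az": 0, "claw": 0}, {"tx": 0, "ty": 0, "tz": 0.05, "ax": 0, "ay": 0, "az": 0, "claw": 0}, {"tx": 0, "ty": 0, "tz": 0, "ax": 0, "ay": 0, "az": 0, "claw": 24}, {"tx": 0, "ty": 0, "tz": 0, "ax": 0, "ay": 0, "az": 0, "claw": 30}, {"tx": 0, "ty": 0, "tz": 0, "ax": 0, "ay": 0, "az": 0, "claw": 40}, {"tx": 0, "ty": 0, "tz": 0, "ax": 0, "ay": 0, "az": 0, "claw": 50}, {"tx": 0, "ty": 0, "tz": 0, "ax": 0, "ay": 0, "az": 0, "claw": 50}, {"tx": 0, "ty": 0, "tz": -1, "ax": 0, "ay": 0, "az": 0, "claw": 50}, {"tx": 0, "ty": 0, "tz": -1, "ax": 0, "ay": 0, "az": 0, "claw": 50}, {"tx": 0, "ty": 0, "tz": -1, "ax": 0, "ay": 0, "az": 0, "claw": 50}, {"tx": 0, "ty": 0, "tz": -1, "ax": 0, "ay": 0, "az": 0, "claw": 50}, {"tx": 0, "ty": 0, "tz": -1, "ax": 0, "ay": 0, "az": 0, "claw": 50}]'

```text
time_s: 35.35
tcp_pos: [0.4335, -0.2608, 0.2591]
ee_rot: [2.404, 2.022, 0.0]
wrist_force: [0.0, -0.4, -1.1]
width: 0.0498
grasp_force: 0.0
```

Request:
arm_command --moves '[{"tx": -1, "ty": 0, "tz": 0, "ax": 0, "ay": 0, "az": 0, "claw": 50}, {"tx": -1, "ty": 0, "tz": 0, "ax": 0, "ay": 0, "az": 0, "claw": 50}, {"tx": -1, "ty": 0, "tz": 0, "ax": 0, "ay": 0, "az": 0, "claw": 50}, {"tx": -1, "ty": 0, "tz": 0, "ax": 0, "ay": 0, "az": 0, "claw": 50}, {"tx": -1, "ty": 0, "tz": 0, "ax": 0, "ay": 0, "az": 0, "claw": 50}, {"tx": -1, "ty": 0, "tz": 0, "ax": 0, "ay": 0, "az": 0, "claw": 50}, {"tx": -1, "ty": 0, "tz": 0, "ax": 0, "ay": 0, "az": 0, "claw": 50}, {"tx": -1, "ty": 0, "tz": 0, "ax": 0, "ay": 0, "az": 0, "claw": 50}, {"tx": 0, "ty": 0, "tz": 0, "ax": 0, "ay": 0, "az": 0, "claw": 50}]'

```text
time_s: 36.25
tcp_pos: [0.3984, -0.4602, 0.2578]
ee_rot: [2.407, 2.019, -0.001]
wrist_force: [-0.0, 0.4, 0.1]
width: 0.05
grasp_force: 0.0
```

Run:
```python
from h import *
from scipy import ndimage
p,d=snap('scene','s9'); q,e=snap('top','t9')
for n,D in(('scene',d),('top',e)):
    W=world(n,D); m=(D>0)&(W[...,2]>.125)&(W[...,2]<.2)&(abs(W[...,0]-.445)<.06)&(W[...,1]>-.32)&(W[...,1]<-.02)
    h,b=np.histogram(W[m][:,1],np.arange(-.32,-.02,.004)); l,k=ndimage.label(h>0)
    c=(b[:-1]+b[1:])/2
    print(n,[(round(float((c*h)[l==i].sum()/h[l==i].sum()),3),int(h[l==i].sum())) for i in range(1,k+1)])
o=np.zeros((600,800,3),np.uint8)
o[:,:400]=cv2.resize(p[120:270,355:455],(400,600),interpolation=2)
o[:267,400:]=cv2.resize(q[215:265,310:440],(400,154),interpolation=2)[:267] if 0 else 0
o[:154,400:]=cv2.resize(q[215:265,310:440],(400,154),interpolation=2)
cv2.imwrite('pics/f9.png',o[:,:,::-1])
```

```text
scene [(-0.258, 106), (-0.222, 148), (-0.18, 119), (-0.141, 133), (-0.104, 132), (-0.066, 110)]
top [(-0.257, 55), (-0.221, 51), (-0.18, 42), (-0.139, 38), (-0.104, 32), (-0.066, 37)]
```

View pics/f9.png

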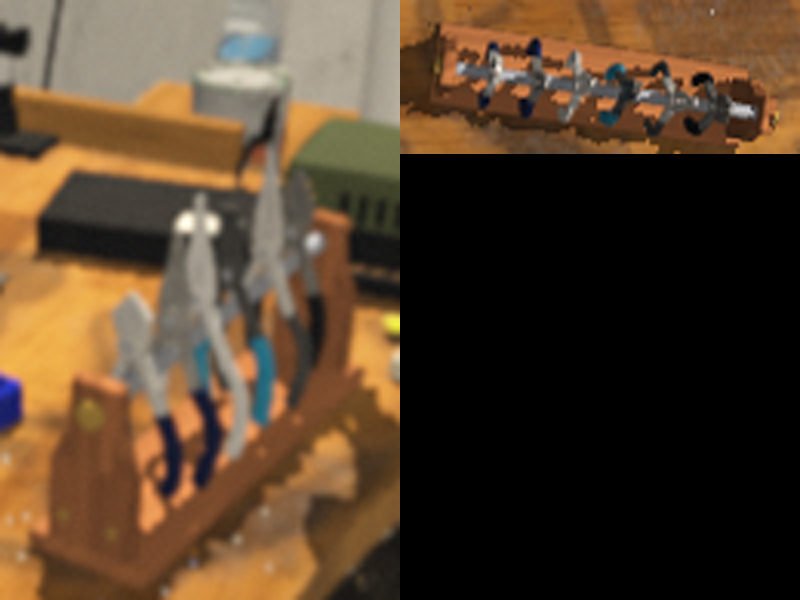

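All six hang astride the rod with their jaws up and in the right order. They sit at y = -0.066, -0.104, -0.140, -0.180, -0.222 and -0.258, so the spacing is 36–42 mm. The robot is clear, so I'm handing in.

```bash
python3 -c "
from station import r
print(r.close_job())"
```

```text
the job is handed in; nothing more can be done
None
```

The job is handed in: all four pliers hang jaws up on the wooden rail in the order asked, 36–42 mm apart, with the navy and grey pliers still in place, and the wax block and spirit bottle never touched.

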